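Shim the kitchen scale level

ROBOT

A 6-joint arm with a two-finger parallel gripper is mounted at the origin on a cart in front of the work surface, level with it; the furniture and walls round the work are solid. World frame = base frame: x ahead of the robot, y to its left, z up, the work surface at z = 0. Lengths are in m, angles in rad, forces in N, time in s.
With the tool pointing down it reaches from about 0.35 to 0.8 m from the base axis. Payload 7.3 kg.
Tool frame: the origin (TCP) lies between the finger pads; the fingertips stand 25 mm ahead of it and the grasp point (between the pads) lies 6 mm ahead of it (r.tip_extent is the distance from the TCP to the fingertips, in m); z points along the fingers, y is the line along which they close (so a half turn about z gives the same grasp; the last joint's range is limited). The gripper opens to 85 mm and grips with 20 to 120 N. Pads are 22 mm wide; open, the fingers measure 114 mm over their backs; the gripper's body (76 mm by 85 mm) begins 54 mm behind the grasp point. The pads swing forward as they close: fully open they stand 13 mm farther back than shut.
Start: joints at [-1.387, 0.342, 1.524, -0, 1.275, -0.146], TCP at [0.17, -0.497, 0.231] pointing down, gripper open.
Joint ranges: [-2.53, 2.53], [-0.77, 2.02], [0.04, 2.7], [-1, 4.14], [0.28, 2.66], [-3.11, 3.11]. Speed limits (rad/s): [2.57, 2.57, 3.14, 3.14, 3.14, 3.14].

INTERFACE

Orientations are given as a unit quaternion [x, y, z, w].
In Python, from workcell import r, command_gripper, optics gives the robot as it stands. The module is installed in compiled form; this text tells all that it offers. Calls block until the motion is done:
- r.reach(position, orientation): joint-space move of the TCP to a pose.
- r.move_straight(position, orientation=None, speed=0.15, max_force=None): straight line of the TCP; orientation=None keeps the orientation; speed is the mean speed in m/s. With max_force (N) it stops when the force on the tool has changed by that much, and returns True; else False.
- r.movej(angles): joint-space move.
- command_gripper(opening, force=None): finger opening in m; force is the grip in N (None keeps the last); returns when the fingers have stopped.
- r.hold(seconds).
- r.solve_ik(position, orientation): joint angles nearest the present ones, or None.
- r.read_state(): the state.
- optics.get_image(name): name is "scene" or "top" or "wrist"; returns (picture, depth): 400x640x3 uint8, red, green, blue; 400x640 float32, m along the optical axis (not along the pixel's ray), 0 where there is no reading.
- optics.camera_model(name): a dict with "K" (3x3 intrinsics, pixels), "k1" (the pictures are not rectified: a ray, as slopes to the right and down, at radius r is drawn at 1 + k1 r^2 times it, then the intrinsics apply), "R" (3x3) and "t" (3): a world point X has camera coordinates R X + t; the wrist camera has in their place "tool_from_camera" (4x4, takes a point from camera to tool coordinates, whose origin is the TCP and whose axes are the flange's). Camera axes: x right, y down, z forward; pixel columns grow to the right and rows downward; lengths in m; the calibration is good to about 2 mm. A picture is of the moment at which its call begins: read the wrist's pose just before it. camera_model takes no time and is no camera call.
A pose or a line that the arm cannot do raises r.PlanningError and nothing moves.
- r.finish_job(): hands the job in; it is judged then, once.
The state is a dict: "time_s": time; "joint_positions": joint angles; "dq": joint speeds; "tau": joint torques, N m; "eef_pos": TCP position; "eef_rot": TCP orientation; "contact_force": force on the tool from outside, world axes, zero at the start; "torque": the same for the moment, N m; "grip_width": finger opening in m; "grip_force": force on a finger pad.
Only numpy, scipy, OpenCV 4.12 (cv2) and the standard library are available. Lean on these libraries where they do the work, as an engineer would, in place of code of your own. Each camera call takes 0.05 s, during which the arm holds its last target. There are 200 camera calls.

TASK

The kitchen scale has lost the rubber from one foot and leans to that corner. Stand the round spirit level on the steel platform, then ease the wooden wedge, thin end first, under the bare foot until the scale stands firm on it and the bubble sits inside the ring. Set the level down gently, do not force the wedge, do not lift, press or shove the scale itself, and leave the other things alone.

Things in the scene. Friction and masses are not known exactly. Their poses are not given: they have to be found in the camera images.
- scale: grey kitchen scale, 150 mm deep (x), 200 mm wide (y), 1.3 to 1.8 kg. Origin: centre of the footprint, at worktop height when level; x to its back, y to its left, z up. Housing 18 to 44 mm above the origin, display in front. Four dome feet, radius 12 mm, at x +-50, y +-85 mm; the three soft rubber ones give 0.33 mm per N. It leans to the bare front-left foot by 0.03 to 0.07 rad
- low_foot (a point): axis of the bare steel front-left foot at the underside of the housing, 15 mm in from its left side; axes as the scale's. The dome (seized screw) ends 10 to 13 mm below this point, the rubber ones 18 mm unloaded. It carries about an eighth of the weight while the scale leans, a third once level on all four, so the push needed then more than doubles; over 9 N on it is too much
- platform (a point): centre of the top of the scale's steel platform, 110 mm (x) x 190 mm (y), flat and smooth, 50 mm above the scale's origin; axes as the scale's
- wedge: wooden wedge, 100 mm long (x), 32 mm wide (y), 16 mm high at the thick end (-x), 1.6 mm at the thin end (+x), sloping face up; 30 g, smooth (friction about 0.35). Origin: middle of the flat underside. It fits under the foot along the scale's -y, from its free left side; the front is too near the worktop's edge, and the woven tray (8 mm high) lies behind
- wedge_tip (a point): middle of the wedge's thin edge, on the underside, 50 mm from its origin
- level: round aluminium bullseye spirit level, 52 mm in diameter, 20 mm high, 0.12 kg, open green window 42 mm wide on top. Origin: centre of its underside; z up
- level_mark (a point): centre of the dark ring (inner radius 8 mm) in the window of the level, 16.5 mm above the level's origin
- bubble_mid (a point): centre of the level's bubble, 10 mm in diameter. It floats to the high side, 0.6 mm for each milliradian of lean, up to 10 mm along each of the level's axes, and settles in about 1 s; centred over the mark means level
- mug: small white cup with handle, 60x83x49 mm, a bystander behind the work; origin under its middle
- timer: round wood and white kitchen timer, 69 mm across, 44 mm high, a bystander; origin under its middle
- pepper_mill: light wooden pepper mill, 58 mm across, 170 mm high, a bystander; origin under its middle

How it is judged:
On the way, in this order (a step that is already met when the one before it is completed fails the run):
1. the level stands on the scale's platform, let go (x of level in the frame of platform between -0.045 and 0.045 m and y of level in the frame of platform between -0.085 and 0.085 m and z of level in the frame of platform between -0.004 and 0.004 m and contact force between the fingers and level below 0.05 N), for 0.2 s.
2. the wedge is under the bare foot and carries it, the level standing on the platform (all of step 1 and contact force between wedge and scale above 1.2 N and y of low_foot in the frame of wedge between -0.016 and 0.016 m and x of low_foot in the frame of wedge between -0.045 and 0.05 m), for 0.2 s.
At the end, for the whole second after the job is handed in: The level stands on the steel platform, its bubble wholly inside the ring (within 3 mm of the centre); the wedge lies flat under the bare foot and carries it (over 1.2 N); all at rest, robot clear (all of step 2 and horizontal distance between bubble_mid and level_mark below 0.003 m and angle between wedge's own z axis and vertical below 0.03 rad and linear speed of each of scale, wedge, level below 0.005 m/s); the robot touches nothing.
It fails at once if the wedge is forced: over 9 N between wedge and scale (contact force between wedge and scale above 9 N).
It fails at once if the level is set down hard: over 18 N on the scale (contact force between level and scale above 18 N).
It fails at once if the robot itself presses, lifts or pushes the scale with over 4 N (contact force between any of the arm, the fingers and scale above 4 N).
It fails at once if the scale is shoved more than 20 mm (distance of scale from where it was at the start of the episode above 0.02 m).
It fails at once if the mug, timer or pepper mill is moved more than 20 mm (distance of any of mug, timer, pepper_mill from where it was at the start of the episode above 0.02 m).
It also fails if it takes over 72 s, if anything falls off the work surface, if the arm or the gripper's body presses on something with over 40 N, if the wrist force passes 120 N, or if a joint passes its speed limit or range.

## Working session

There is one attempt and no reset: what is moved stays moved. The work goes in short steps, each a Python script; the robot and the scene stay as the last script left them, time stands still between calls to the robot, and variables do not carry over. Pictures are saved under pics/ and viewed, at most 14 in all, crops included, and the job is handed in when it is done.

```bash
mkdir -p pics
cat > h.py <<'E'
import numpy as np, cv2
from workcell import r, command_gripper, optics
from scipy.spatial.transform import Rotation as Ro
def cam(name):
    m=optics.camera_model(name)
    if 'R' in m: return m['K'],m['k1'],np.array(m['R']),np.array(m['t'])
    s=r.read_state(); T=np.array(m['tool_from_camera'])
    Rw=Ro.from_quat(s['eef_rot']).as_matrix()
    A=Rw@T[:3,:3]; c=Rw@T[:3,3]+np.array(s['eef_pos'])
    return m['K'],m['k1'],A.T,-A.T@c
def slopes(K,k1,uv):
    K=np.array(K); uv=np.atleast_2d(np.array(uv,float))
    return cv2.undistortPoints(uv.reshape(-1,1,2),K,np.array([k1,0,0,0.])).reshape(-1,2)
def onplane(C,uv,z):
    K,k1,R,t=C; s=slopes(K,k1,uv); d=np.c_[s,np.ones(len(s))]@R; c=-R.T@t
    return c+d*((z-c[2])/d[:,2])[:,None]
def fromdepth(C,uv,dep):
    K,k1,R,t=C; s=slopes(K,k1,uv); d=np.c_[s,np.ones(len(s))]*np.asarray(dep)[:,None]
    return (d-t)@R
def proj(C,X):
    K,k1,R,t=C; p=np.atleast_2d(X)@R.T+t; s=p[:,:2]/p[:,2:]
    s=s*(1+k1*(s**2).sum(1,keepdims=True)); K=np.array(K); return s@K[:2,:2].T+K[:2,2]
def save(n,im): cv2.imwrite('pics/'+n+'.png',im[:,:,::-1])
E
python3 - <<'E'
from h import *
for n in('scene','top','wrist'):
    C=cam(n); im,d=optics.get_image(n); np.savez(''+n+'0.npz',im=im,d=d); save(n+'0',im)
    print(n,C[0],C[1],-C[2].T@C[3],C[2])
print(r.read_state())
E
```

```text
scene [[420.66064413   0.         320.2463528 ]
 [  0.         420.66064413 200.19938179]
 [  0.           0.           1.        ]] -0.10419908487742072 [-0.43782216  0.62837141  0.56661756] [[-0.51336826 -0.85806528 -0.01330425]
 [-0.33773743  0.21626692 -0.91605789]
 [ 0.78891473 -0.4657817  -0.40082533]]
top [[464.00114844   0.         322.97710625]
 [  0.         464.00114844 189.40894065]
 [  0.           0.           1.        ]] 0.03025195420723234 [0.42840902 0.04018932 1.27436062] [[ 0.02035821 -0.99977529  0.00590821]
 [-0.99486536 -0.0208435  -0.09903766]
 [ 0.09913856 -0.00386165 -0.99506615]]
wrist [[280.8776111    0.         321.6710566 ]
 [  0.         280.8776111  203.62162319]
 [  0.           0.           1.        ]] -0.01574132273044805 [ 0.23898224 -0.47306827  0.37153133] [[ 3.24168589e-01 -9.45999325e-01 -4.86240361e-05]
 [-9.07114618e-01 -3.10858428e-01  2.83743033e-01]
 [-2.68435832e-01 -9.19364710e-02 -9.58900354e-01]]
{'time_s': 0.15, 'joint_positions': array([-1.38704993e+00,  3.42559290e-01,  1.52476785e+00, -1.65874107e-05,
        1.27538875e+00, -1.45972105e-01]), 'dq': array([-0.0009184 , -0.00120274, -0.00445552,  0.00058927, -0.00147718,
        0.00150623]), 'tau': array([-2.83489464e-05, -4.33908463e+01, -2.46147573e+01, -1.90812361e-04,
        5.72702658e-03, -1.74573512e-05]), 'eef_pos': array([ 0.16996048, -0.49642758,  0.23069775]), 'eef_rot': array([ 9.86440912e-01,  1.64115850e-01, -1.85383973e-05, -5.61367399e-04]), 'contact_force': array([ 0.43602972, -0.97398434,  0.39824174]), 'torque': array([-0.06220943,  0.02302592, -0.02748045]), 'grip_force': 0.0, 'grip_width': 0.08534084015862023}
```

View pics/top0.png

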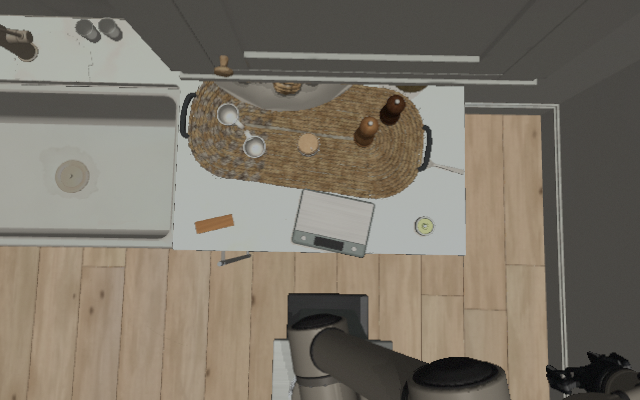

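View pics/scene0.png

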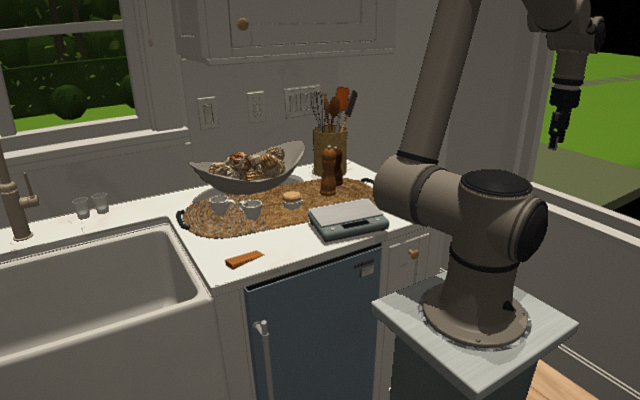

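The top view shows the scale at about (334,223), the wedge at (214,224), the level at (425,226), and the tray and bystanders behind. I'll get coarse positions, then close wrist views.

Run:
```python
from h import *
C=cam('top'); 
print(onplane(C,[[425,226]],.02),onplane(C,[[214,224],[196,227],[233,219]],.008),onplane(C,[[303,190],[375,203],[365,256],[292,242]],.044))
q0=[1,0,0,0]
def tq(yaw): # tool down, rotated
    return (Ro.from_euler('z',yaw)*Ro.from_quat(q0)).as_quat()
r.reach([.40,-.235,.25],tq(0))
s=r.read_state(); print(s['joint_positions'],s['time_s'])
Cw=cam('wrist'); im,d=optics.get_image('wrist'); np.savez('w1.npz',im=im,d=d,R=Cw[2],t=Cw[3]); save('w1',im)
print(-Cw[2].T@Cw[3],proj(Cw,[[.45,-.24,.02],[.45,0,.05]]))
r.reach([.40,0.02,.28],tq(0))
s=r.read_state(); print(s['joint_positions'],s['time_s'])
Cw=cam('wrist'); im,d=optics.get_image('wrist'); np.savez('w2.npz',im=im,d=d,R=Cw[2],t=Cw[3]); save('w2',im)
im2=cv2.imread('pics/w1.png');cv2.imwrite('pics/w12.png',cv2.resize(np.vstack([im2[:,:],im[:,:,::-1]]),(480,600)))
```

```text
[[ 0.46007146 -0.24156102  0.02      ]] [[0.454062   0.32904353 0.008     ]
 [0.44502077 0.37721059 0.008     ]
 [0.46861501 0.27822208 0.008     ]] [[ 0.54829359  0.08858286  0.044     ]
 [ 0.51759395 -0.103559    0.044     ]
 [ 0.37757986 -0.07851003  0.044     ]
 [ 0.41017204  0.11411766  0.044     ]]
[-6.97767786e-01  2.14307958e-01  1.64896932e+00 -3.60567025e-04
  1.27823685e+00  8.73407620e-01] 1.4667
[ 0.47266681 -0.23560497  0.39083753] [[324.7206004  138.90105531]
 [124.30630815 140.98961931]]
[-1.43733023e-01  6.98925660e-02  1.73799885e+00 -5.02544500e-04
  1.33360819e+00  1.42788634e+00] 2.525
```

View pics/w12.png

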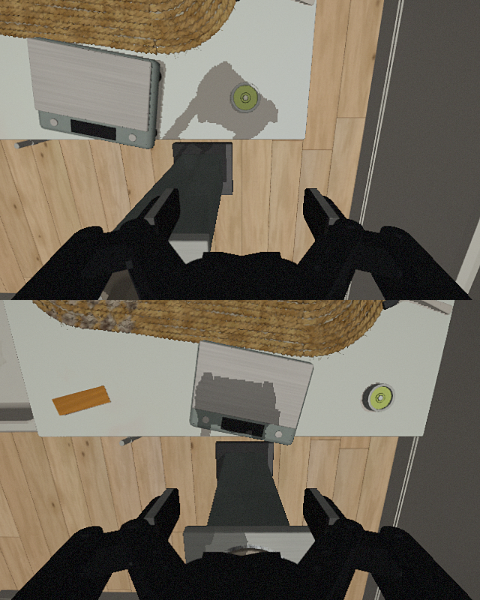

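The upper half (w1) shows the level at full-res about (326,131). The lower half (w2) shows the scale near (335,122) and the wedge near (108,132). Next I measure the level, the platform plane and corners, and the wedge.

Run:
```python
from h import *
print('tip',r.tip_extent)
K,k1=cam('wrist')[:2]
def load(n):
    z=np.load(n+'.npz'); return z['im'],z['d'],(K,k1,z['R'],z['t'])
def big(m): 
    n,l,s,c=cv2.connectedComponentsWithStats(m.astype(np.uint8)); i=1+np.argmax(s[1:,4]); return l==i,s[i],c[i]
im,d,C=load('w1'); hsv=cv2.cvtColor(im,cv2.COLOR_RGB2HSV); H,S,V=cv2.split(hsv)
m,s,c=big((H>25)&(H<45)&(S>80)&(V>60)); cc=cv2.minEnclosingCircle(cv2.findContours(m.astype(np.uint8),0,2)[0][0])
print('green',s,c,cc,onplane(C,[cc[0]],.0165))
im,d,C=load('w2'); hsv=cv2.cvtColor(im,cv2.COLOR_RGB2HSV); H,S,V=cv2.split(hsv)
m,s,c=big((H>25)&(H<45)&(S>80)&(V>60)); cc=cv2.minEnclosingCircle(cv2.findContours(m.astype(np.uint8),0,2)[0][0]); print('green w2',s,cc,onplane(C,[cc[0]],.0165))
# all depth points, scale region
v,u=np.mgrid[0:260,0:640]; uv=np.c_[u.ravel(),v.ravel()]; P=fromdepth(C,uv,d[:260].ravel()); ok=d[:260].ravel()>0
def fit(Q):
    A=np.c_[Q[:,:2],np.ones(len(Q))]; w=np.ones(len(Q),bool)
    for _ in range(5):
        k=np.linalg.lstsq(A[w],Q[w,2],rcond=None)[0]; e=Q[:,2]-A@k; w=abs(e)<3*1.5*np.median(abs(e[w]))
    return k,np.std(e[w])
t=ok&(abs(P[:,0]-.46)<.06)&(P[:,1]>.15)&(P[:,1]<.25); print('table',fit(P[t]),t.sum())
# platform points away from edges
t=ok&(abs(P[:,0]-.475)<.03)&(abs(P[:,1]-.003)<.07); k,e=fit(P[t]); print('platform',k,e,'mid z',k@[.475,.003,1])
# scale outline
M=(ok&(P[:,2]>.025)&(P[:,2]<.075)&(P[:,0]<.58)&(abs(P[:,1])<.15)).reshape(260,640)
m,s,c=big(M); rect=cv2.minAreaRect(np.argwhere(m)[:,::-1].astype(np.float32)); print(s)
Pm=P[m.ravel()]; 
for n,sel in(('all',Pm),('plat',Pm[abs(Pm[:,2]-(Pm[:,:2]@k[:2]+k[2]))<.003])):
    rr=cv2.minAreaRect((sel[:,:2]*1000).astype(np.float32)); print(n,rr)
# wedge
m,s,c=big((H>8)&(H<22)&(S>120)&(V>60)&(v.shape is not None)&(np.arange(640)[None,:]<200)&(np.arange(400)[:,None]<170)&(np.arange(400)[:,None]>100))
rr=cv2.minAreaRect(np.argwhere(m)[:,::-1].astype(np.float32)); b=cv2.boxPoints(rr); print('wedge',s,rr,b,onplane(C,b,.005))
mm=m[:260].ravel()&ok; k,e=fit(P[mm]); print(k,e,P[mm].mean(0))
rr=cv2.minAreaRect((P[mm][:,:2]*1000).astype(np.float32)); print(rr)
print(hsv[122,320],im[122,300])
```

```text
tip 0.025
green [311 114  32  33 767] [326.99608866 129.71838331] ((327.26641845703125, 129.6968536376953), 16.395158767700195) [[ 0.46140561 -0.24329244  0.0165    ]]
green w2 [494 115  28  31 611] ((507.5543518066406, 130.07608032226562), 15.924098014831543) [[ 0.46114767 -0.2426024   0.0165    ]]
table (array([ 0.00402226,  0.00034058, -0.00407543]), np.float64(0.0008225094287147538)) 5727
platform [ 0.03938471 -0.03728634  0.02761474] 0.0007824735680738908 mid z 0.04621062186242429
[  252    53   167   141 17123]
all ((464.1656494140625, 6.319557189941406), (200.74891662597656, 149.09686279296875), 78.75065612792969)
plat ((466.1416320800781, 6.1863555908203125), (190.7103729248047, 135.93177795410156), 78.79666137695312)
wedge [  70  114   77   40 1674] ((107.9769287109375, 133.91539001464844), (24.031387329101562, 73.32203674316406), 74.74488067626953) [[ 69.44617 131.96924]
 [140.18462 112.67693]
 [146.50769 135.86154]
 [ 75.76924 155.15384]] [[0.45904915 0.38497619 0.005     ]
 [0.48493472 0.27597747 0.005     ]
 [0.45282283 0.2724378  0.005     ]
 [0.42556324 0.38377377 0.005     ]]
[-0.03949114  0.13413284 -0.01924251] 0.0008915341368441904 [0.45612075 0.32713918 0.00661979]
((456.0186462402344, 327.1893005371094), (32.34406280517578, 99.90283203125), 14.894603729248047)
[15 21 98] [102 101  96]
```

```bash
python3 -c "
import cv2
a=cv2.imread('pics/w2.png')[40:200,50:450];cv2.imwrite('pics/w2c.png',cv2.resize(a,None,fx=2,fy=2,interpolation=2))"
```

```text
(no output)
```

View pics/w2c.png

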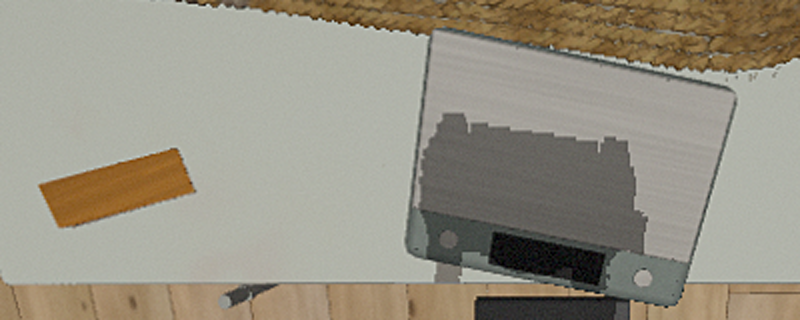

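The crop shows the wedge with its thin end toward the scale, since depth rises toward +y. The scale yaw is −0.196 and the platform leans to the front-left by 0.054 rad. Now I pick up the level and place it.

```bash
cat >> h.py <<'E'
SY=np.deg2rad(-11.25); SC=np.array([.4642,.0063])
def tq(yaw,n=None):
    q=Ro.from_euler('z',yaw)*Ro.from_quat([1,0,0,0])
    if n is not None:
        n=np.array(n)/np.linalg.norm(n); ax=np.cross([0,0,1],n); q=Ro.from_rotvec(ax)*q
    return q.as_quat()
def sw(x,y):
    c,s=np.cos(SY),np.sin(SY); return SC+[c*x-s*y,s*x+c*y]
E
python3 - <<'E'
from h import *
L=np.array([.4614,-.2431])
r.reach([*L,.12],tq(0)); 
r.move_straight([*L,.028],speed=.08)
command_gripper(.04,20); s=r.read_state(); print(s['grip_width'],s['grip_force'],s['time_s'])
r.move_straight([*L,.13],speed=.15)
p=sw(.012,0); k=[.0394,-.0373,.0276]; n=[-k[0],-k[1],1]; pz=k[0]*p[0]+k[1]*p[1]+k[2]; print(p,pz)
r.reach([*p,.13],tq(0,n)); r.hold(.3)
r.move_straight([*p,pz+.036],speed=.08); r.hold(.2)
f0=r.read_state()['contact_force']
hit=r.move_straight([*p,pz+.015],speed=.01,max_force=2.0)
s=r.read_state(); print(hit,s['eef_pos'],s['contact_force']-f0)
command_gripper(.085); s=r.read_state(); print(s['grip_width'],s['time_s'])
r.move_straight([*p,.15],speed=.1)
r.reach([p[0]-.075,p[1],.20],tq(0)); r.hold(.5)
Cw=cam('wrist'); im,d=optics.get_image('wrist'); np.savez('w3.npz',im=im,d=d,R=Cw[2],t=Cw[3]); save('w3',im)
print(s['time_s'],proj(Cw,[[*p,.066]]))
E
```

```text
0.03997507902159416 0.0 5.5833
[0.47596942 0.00395892] 0.04620552770870907
False [0.47597069 0.00395185 0.06123747] [-0.23414705 -0.43588974 -0.33469981]
0.08512111799477927 11.4083
11.4083 [[321.4878485  118.24642466]]
```

View pics/w3.png

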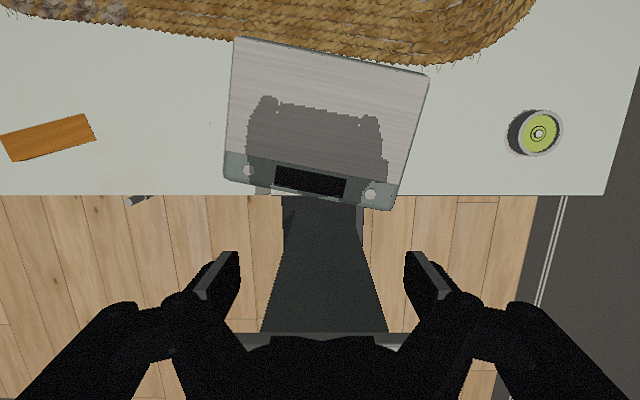

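The picture shows the level still on the worktop at (538,133); the grip missed and nothing was disturbed. I'll check its position and why.

```bash
cat >> h.py <<'E'
def green(im):
    H,S,V=cv2.split(cv2.cvtColor(im,cv2.COLOR_RGB2HSV)); m=((H>25)&(H<45)&(S>80)&(V>60)).astype(np.uint8)
    cs=cv2.findContours(m,0,2)[0]; c=max(cs,key=cv2.contourArea); return cv2.minEnclosingCircle(c)
def look(n):
    C=cam('wrist'); im,d=optics.get_image('wrist'); np.savez(n+'.npz',im=im,d=d,R=C[2],t=C[3]); save(n,im); return C,im,d
E
python3 - <<'E'
from h import *
z=np.load('w3.npz'); K,k1=cam('wrist')[:2]; C=(K,k1,z['R'],z['t'])
g=green(z['im']); print(g,onplane(C,[g[0]],.0165))
u,v=map(int,g[0]); print(fromdepth(C,[[u,v],[u,v+60],[u-3,v+3]],[z['d'][v,u],z['d'][v+60,u],z['d'][v+3,u-3]]))
X=[.4614,-.2431]
r.reach([*X,.12],tq(0)); r.move_straight([*X,.028],speed=.1); r.hold(.2)
s=r.read_state(); print(s['eef_pos'],s['eef_rot'],s['grip_width'],s['time_s'])
C,im,d=look('w4')
im0,_=optics.get_image('top'); save('t4',im0); a=im0[190:290,370:500]
cv2.imwrite('pics/c4.png',np.vstack([im[:,:,::-1][:400],cv2.resize(a,(640,200))[:,:,::-1]])) if 0 else None
E
```

```text
((538.4779663085938, 132.8700408935547), 19.61171531677246) [[ 0.46145887 -0.2415974   0.0165    ]]
[[ 0.46236979 -0.2417165   0.01534076]
 [ 0.38780413 -0.27111021 -0.00222788]
 [ 0.45900463 -0.23941687  0.01471978]]
[ 0.46166679 -0.24330483  0.02855472] [9.99999849e-01 1.22406326e-05 4.40411602e-04 3.27604072e-04] 0.08504749630861164 15.7583
```

View pics/w4.png

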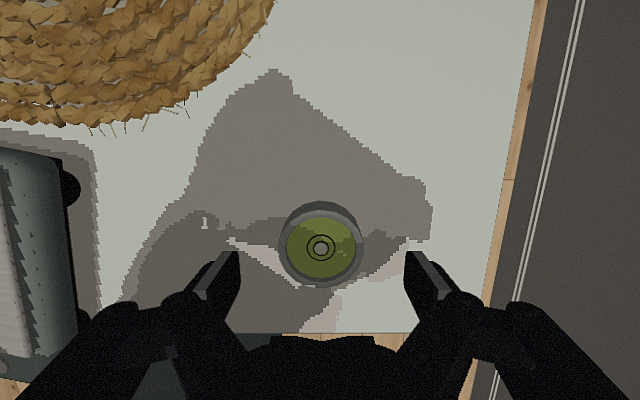

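Here the level is centred between the open fingers at (320,248), while the fingertips sit near rows 255–270. I'll check the finger geometry from depth.

Run:
```python
from h import *
z=np.load('w4.npz'); K,k1=cam('wrist')[:2]; C=(K,k1,z['R'],z['t']); d=z['d']
g=green(z['im']); print(g,onplane(C,[g[0]],.0165))
print(proj(C,[[.4617,-.2433,.0165],[.4617,-.2433+.0425,.016],[.4617,-.2433-.0425,.016]]))
for uv in [(236,255),(234,285),(225,270),(215,290),(200,300),(409,255),(412,285),(425,280),(440,295)]:
    print(uv,fromdepth(C,[uv],[d[uv[1],uv[0]]])[0].round(4))
```

```text
((320.2573547363281, 246.0), 34.27204513549805) [[ 0.4630234  -0.24261668  0.0165    ]]
[[321.40636005 248.03323231]
 [250.34304282 247.65216154]
 [392.41235041 247.59900168]]
(236, 255) [ 0.4704 -0.2008  0.0428]
(234, 285) [ 0.5344 -0.2432  0.1695]
(225, 270) [ 0.4711 -0.2005  0.0587]
(215, 290) [ 0.4703 -0.2011  0.0729]
(200, 300) [ 0.4743 -0.2007  0.0851]
(409, 255) [ 0.4722 -0.2857  0.0465]
(412, 285) [ 0.4607 -0.2857  0.0545]
(425, 280) [ 0.4716 -0.286   0.0678]
(440, 295) [ 0.471  -0.2884  0.0774]
```

Depth puts the open fingertips about 14 mm behind the TCP, not ahead of it, so the earlier close passed above the level. I'll find the worktop by touch with the fingers straddling the level, then grip.

Run:
```python
from h import *
X=[.4617,-.2426]
r.move_straight([*X,.05],speed=.1); command_gripper(.068); r.hold(.1)
hit=r.move_straight([*X,-.012],speed=.03,max_force=3); s=r.read_state(); print(hit,s['eef_pos'],s['contact_force'],s['time_s'])
C,im,d=look('w5')
v,u=np.mgrid[200:330,150:300]; P=fromdepth(C,np.c_[u.ravel(),v.ravel()],d[200:330,150:300].ravel())
f=P[(abs(P[:,1]+.2426-.036)<.006)&(P[:,2]>-.01)&(P[:,2]<.1)&(P[:,0]>.445)&(P[:,0]<.478)]; print(np.percentile(f,[1,5,50,95],axis=0).round(4))
```

```text
True [ 0.46169274 -0.24257813 -0.00726041] [-1.03092863  1.07129063  5.93939952] 18.3417
[[ 0.4467 -0.2124 -0.0032]
 [ 0.4523 -0.2113 -0.0027]
 [ 0.4728 -0.2081  0.0247]
 [ 0.4754 -0.2019  0.0536]]
```

View pics/w5.png

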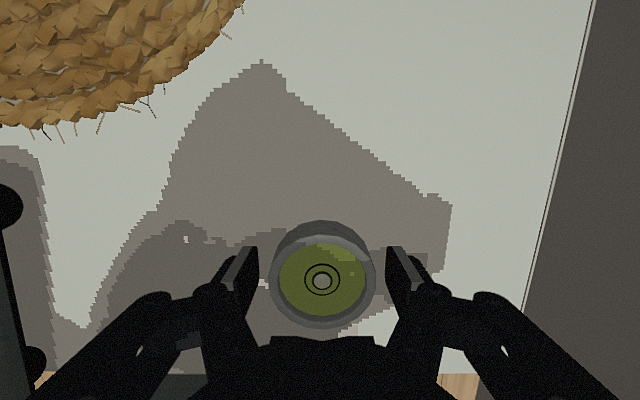

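The touch gives tips about 7 mm behind the TCP at 68 mm opening. Both fingers straddle the level, which is centred at (322,280). Now grip and place.

Run:
```python
from h import *
X=[.4617,-.2426]
r.move_straight([*X,.001],speed=.05)
command_gripper(.04,20); s=r.read_state(); print(s['grip_width'],s['grip_force'],s['eef_pos'],s['time_s'])
if s['grip_width']<.047: raise SystemExit('missed')
r.move_straight([*X,.12],speed=.15)
p=sw(.012,0); k=[.0394,-.0373,.0276]; n=[-k[0],-k[1],1]; pz=k[0]*p[0]+k[1]*p[1]+k[2]
r.reach([*p,.12],tq(0,n)); r.hold(.2)
r.move_straight([*p,pz+.010],speed=.1); r.hold(.2)
f0=r.read_state()['contact_force']
hit=r.move_straight([*p,pz-.004],speed=.01,max_force=2.0)
s=r.read_state(); print(hit,s['eef_pos'],pz,s['contact_force']-f0,s['grip_width'])
command_gripper(.07); s=r.read_state(); print(s['grip_width'],s['time_s'])
r.move_straight([*p,.13],speed=.1)
r.reach([p[0]-.06,p[1],.13],tq(0)); r.hold(.4)
C,im,d=look('w6'); g=green(im); print(g,onplane(C,[g[0]],.0645),'want',p, r.read_state()['time_s'])
u,v=map(int,g[0]); cv2.imwrite('pics/c6.png',cv2.resize(im[max(0,v-75):v+75,max(0,u-100):u+100,::-1],None,fx=4,fy=4,interpolation=2))
```

```text
0.05101341596537579 20.530822277069092 [ 0.46163189 -0.24259249  0.00109094] 19.0
True [0.47607502 0.00385841 0.04887011] 0.04620552770870907 [ 2.11799883 -0.69586552  3.58122535] 0.051151003393049635
0.07041990381514003 23.2333
((321.2176818847656, 140.5712432861328), 28.936279296875) [[0.4753957  0.00418484 0.0645    ]] want [0.47596942 0.00395892] 25.0
```

View pics/c6.png

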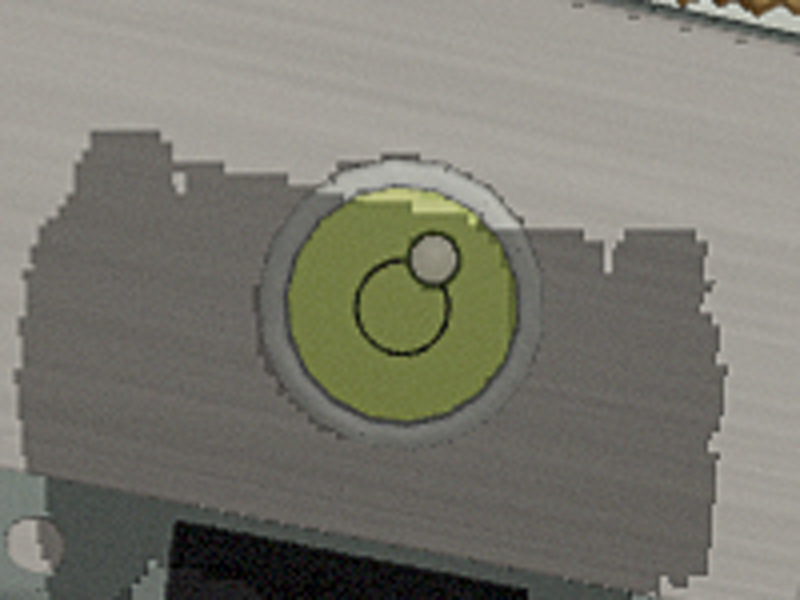

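The level stands on the platform. The bubble is offset toward back-right, at crop (433,258) against the ring at (402,306). Next: pick up the wedge near its thick end, set it down in line with the foot, and ease it in.

```bash
cat >> h.py <<'E'
FT=sw(-.05,.085)+[.0012,-.0012]
DS=-np.array([-np.sin(SY),np.cos(SY)])   # scale -y in world
QI=tq(np.pi/2+SY)
def grip_at(tip):  # TCP xy when wedge tip is `tip` m past the foot axis (grip 88 mm behind tip)
    return FT+DS*(tip-.088)
E
python3 - <<'E'
from h import *
a=np.deg2rad(104.9); th=np.array([np.cos(a),np.sin(a)]); G=np.array([.456,.3271])+.038*th
q=tq(a); print(G,FT)
command_gripper(.055)
r.reach([*G,.12],q); r.move_straight([*G,.03],speed=.12)
hit=r.move_straight([*G,-.012],speed=.025,max_force=3); z=r.read_state()['eef_pos'][2]; print(hit,z)
zg=z+.005; r.move_straight([*G,zg],speed=.05)
command_gripper(.015,20); s=r.read_state(); print(s['grip_width'],s['grip_force'],s['eef_pos'],s['time_s'])
if s['grip_width']<.028: raise SystemExit('missed')
r.move_straight([*G,zg+.03],speed=.1)
P=grip_at(-.032); r.reach([*P,zg+.03],QI); r.hold(.2)
print(r.move_straight([*P,zg],speed=.04,max_force=4), r.read_state()['eef_pos'],P)
command_gripper(.045); 
im,d=optics.get_image('top'); save('t7',im); np.savez('t7.npz',im=im,d=d)
cv2.imwrite('pics/c7.png',cv2.resize(im[180:270,220:380,::-1],None,fx=5,fy=5,interpolation=2)); open('zg','w').write(str(zg)); print(zg,r.read_state()['time_s'])
E
```

```text
[0.44622895 0.36382229] [0.43294341 0.09822126]
True -0.004066892123305566
0.031395133631540895 22.968145608901978 [0.44618327 0.36379657 0.00082198] 29.3917
True [0.45595047 0.21576058 0.00068859] [0.45635425 0.2159155 ]
0.0009331078766944339 31.7583
```

View pics/c7.png

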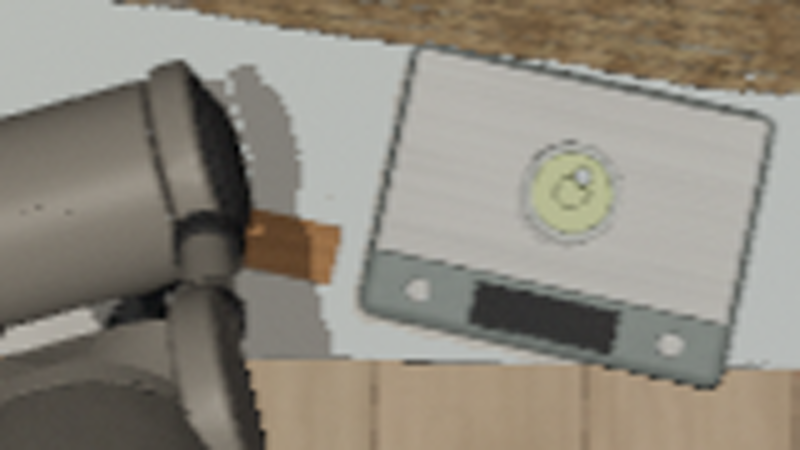

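The wedge lies flat, thin end about 15 mm from the housing and in line with the foot (axis at crop (335,253)). The bubble at (581,175) is visible from the top camera. Now insert it in small steps.

```bash
cat >> h.py <<'E'
ZG=.0009
def platform(C,d,ring):
    # plane slope of the platform in the scale frame from depth of a view
    K,k1,R,t=C; h,w=d.shape; v,u=np.mgrid[0:h,0:w]; P=fromdepth(C,np.c_[u.ravel(),v.ravel()],d.ravel())
    c,s=np.cos(SY),np.sin(SY); D=P[:,:2]-SC; X=np.c_[D[:,0]*c+D[:,1]*s,-D[:,0]*s+D[:,1]*c]
    m=(d.ravel()>0)&(X[:,0]>-.02)&(X[:,0]<.06)&(abs(X[:,1])<.085)&(np.hypot(X[:,0]-.012,X[:,1])>.035)&(abs(P[:,2]-.048)<.012)
    A=np.c_[X[m],np.ones(m.sum())]; k=np.linalg.lstsq(A,P[m,2],rcond=None)[0]; return k,m.sum()
E
python3 - <<'E'
from h import *
command_gripper(.015,20); s=r.read_state(); f0=s['contact_force']; z0=s['eef_pos'][2]; print(s['grip_width'],z0)
C=cam('top'); z=np.load('t7.npz'); print(platform(C,z['d'],None))
for tip in(-.012,0,.008,.015,.022):
    hit=r.move_straight([*grip_at(tip),z0],speed=.02,max_force=9); s=r.read_state(); f=s['contact_force']-f0
    im,d=optics.get_image('top'); print(tip,hit,'along',f[:2]@DS,'z',f[2],(s['eef_pos'][:2]-grip_at(tip))@DS,platform(C,d,None)[0].round(4),s['time_s'])
    if hit: break
r.hold(.8); im,d=optics.get_image('top'); save('t8',im); np.savez('t8.npz',im=im,d=d); print(platform(C,d,None)[0])
cv2.imwrite('pics/c8.png',cv2.resize(im[180:270,220:380,::-1],None,fx=5,fy=5,interpolation=2))
E
```

```text
0.03144121357065733 0.000246170368946131
(array([ 0.04824835, -0.02737554,  0.04731393]), np.int64(1406))
-0.012 False along -0.6758191988947854 z -0.8561911103427811 -8.915652676982012e-05 [ 0.0419 -0.0253  0.0476] 33.1417
0 False along 0.8913122126071317 z -1.2125031571191354 0.00021719799644331027 [ 0.0291 -0.018   0.0475] 33.9417
0.008 False along -0.19383003623430906 z 0.8370860557522224 0.00033044275290566237 [ 0.0159 -0.0139  0.0478] 34.5417
0.015 False along -0.7047123009738135 z -0.3343708807317007 0.0002513337150239731 [ 0.0103 -0.0081  0.0482] 35.0917
0.022 False along 0.08405701325618811 z 0.27766264682282427 0.0003574043853900369 [ 0.0046 -0.0041  0.0484] 35.6417
[ 0.0037334  -0.00329414  0.04852402]
```

View pics/c8.png

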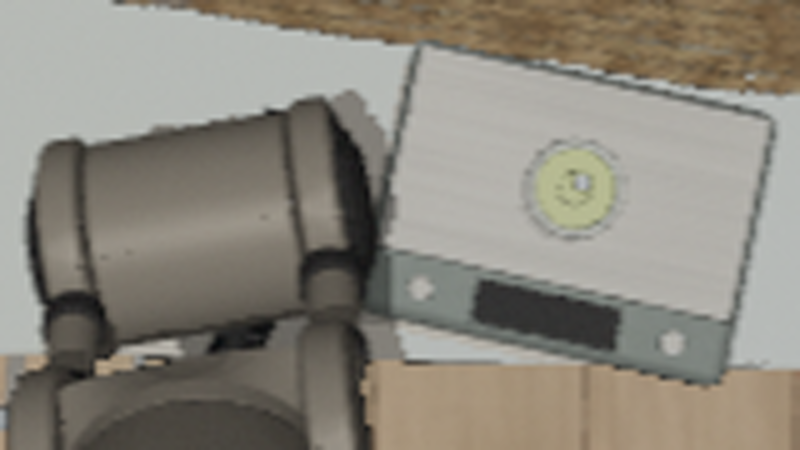

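The bubble at crop (580,183) is nearly centred on the ring at (575,188), and the slope remaining is about 5 mrad. I'll advance 4 mm, release and look closely with the wrist camera.

```bash
cat > lk.py <<'E'
from h import *
def check(n):
    p=sw(.012,0); r.reach([p[0]-.06,p[1],.13],tq(0)); r.hold(1.0)
    C,im,d=look(n); (u,v),rad=green(im); u,v=int(u),int(v)
    cv2.imwrite('pics/c'+n+'.png',cv2.resize(im[max(0,v-50):v+50,u-66:u+66,::-1],None,fx=6,fy=6,interpolation=2))
    H,S,V=cv2.split(cv2.cvtColor(im,cv2.COLOR_RGB2HSV)); w=np.zeros(S.shape,np.uint8); cv2.circle(w,(u,v),int(rad*.85),1,-1)
    m=((S<60)&(V>90)&(w>0)).astype(np.uint8); nn,l,s,c=cv2.connectedComponentsWithStats(m); i=1+np.argmax(s[1:,4])
    dk=(V<60)&(w>0); cr=np.argwhere(dk)
    G=green(im); a=onplane(C,[G[0],c[i]],.0665); print('window',G,'bubble',s[i],c[i],'offset mm',(a[1]-a[0])*1000,'ring?',len(cr),r.read_state()['time_s'])
    print('slope',platform(C,d,None)[0])
E
python3 - <<'E'
from lk import *
z=r.read_state()['eef_pos'][2]
print(r.move_straight([*grip_at(.026),z],speed=.015,max_force=9)); r.hold(.3)
command_gripper(.06); P=grip_at(.026); print(r.read_state()['time_s'])
r.move_straight([*(P-DS*.01),.10],speed=.12); r.move_straight([*(P-DS*.01),.16],speed=.15)
check('9')
E
```

```text
False
37.65
window ((323.6703796386719, 137.15078735351562), 29.172386169433594) bubble [321 130  11  12 100] [326.45 135.68] offset mm [ 1.0184635  -1.96820509  0.        ] ring? 73 41.175
slope [ 0.00525324 -0.00318385  0.046491  ]
```

View pics/c9.png

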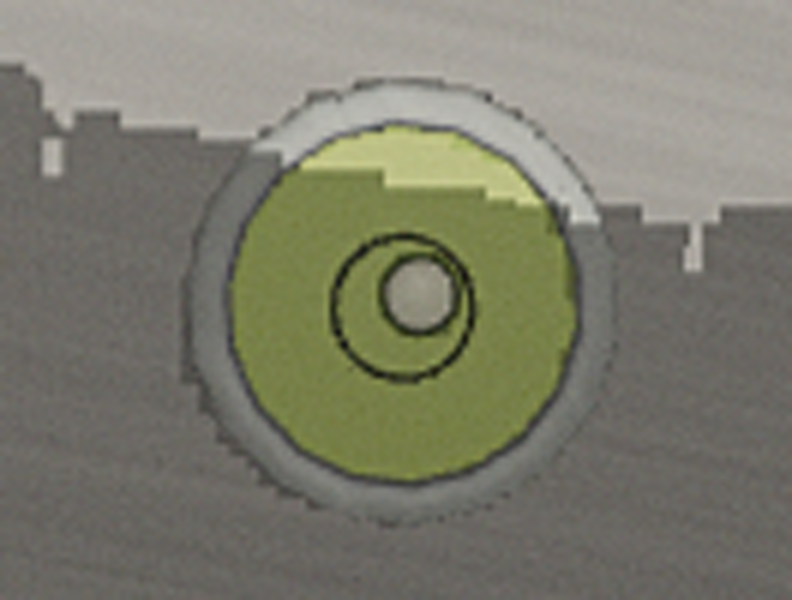

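The bubble at (421,293) is inside the ring centred at (403,307) but about 2.8 mm off toward back-right, which is marginal. I'll regrip and advance another 3.7 mm.

Run:
```python
from lk import *
P=grip_at(.026); B=P-DS*.005
command_gripper(.06); r.reach([*B,.12],QI); r.move_straight([*B,.02],speed=.12); r.move_straight([*B,.0025],speed=.05,max_force=4)
s=r.read_state(); z=s['eef_pos'][2]; command_gripper(.015,20); r.hold(.1); s=r.read_state(); print(s['grip_width'],z,s['contact_force'],s['time_s'])
print(r.move_straight([*(B+DS*.0037),z],speed=.01,max_force=9)); r.hold(.3)
command_gripper(.06); E=B-DS*.008
r.move_straight([*E,.10],speed=.12); r.move_straight([*E,.16],speed=.15)
check('10')
```

```text
0.031196628041907804 0.002193288927520902 [-0.46007251  0.752662    2.38388133] 44.2833
False
window ((324.2267761230469, 136.97744750976562), 29.26200294494629) bubble [320 132  11  11  98] [325.02040816 137.2755102 ] offset mm [-0.20638288 -0.56399692  0.        ] ring? 87 49.0167
slope [ 0.00335294 -0.00172076  0.04659852]
```

View pics/c10.png

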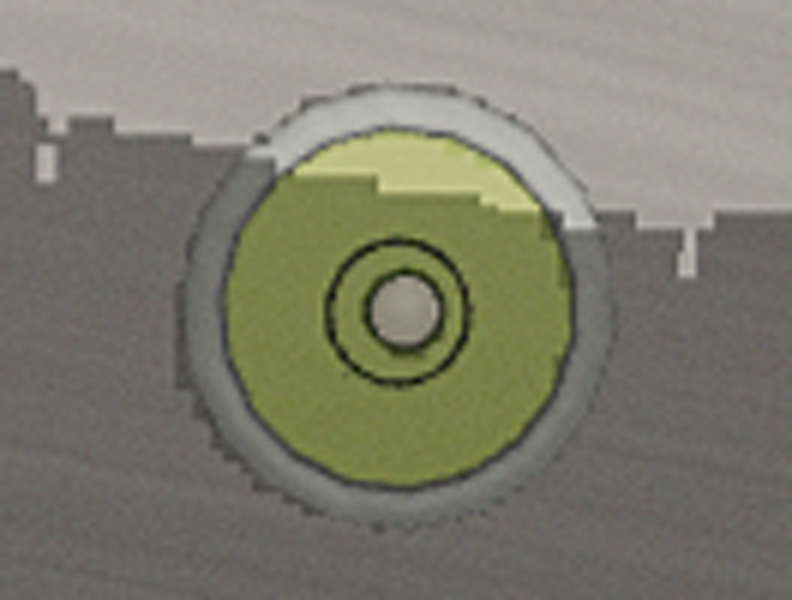

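The bubble at (405,312) is within 1 mm of the ring centre at (398,312), and the arm is clear. Handing in.

```bash
python3 -c "
from h import *
print(r.finish_job())"
```

```text
the job is handed in; nothing more can be done
None
```

The job is handed in: the level stands on the platform, the wedge is under the bare foot, and the bubble is about 0.6–0.8 mm from the ring's centre; I don't have the judge's result, and the first try at gripping the level missed without moving anything.

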